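# Shut the hatch of the test case and bolt it

## Task

Press the hinged lid of the grey case shut, then slide the barrel bolt across into the keeper on the lid, against its spring, feel for the notch in the brass plate and turn the handle fully down into it, towards the front of the case, so that it stays there by itself. Work gently, do not force anything, and leave the things around as they are.

Things in the scene. Friction and masses are not known exactly. Their poses are not given: they have to be found in the camera images.
- case: Grey case fixed to the bench, 160 (x) x 280 (y) x 66 mm high; origin at the centre of its underside; its -x side is the front, facing the robot. Its left part (y above -10 mm) is a flat deck that carries the bolt's barrel; the right part (y below -12 mm) is covered by an aluminium lid, level with the deck when shut. All but the brass notch plate is alike each time.
- barrel_axis (a point): Point on the axis of the steel barrel at its -y end, (-22, 0, 88) mm in the case's frame; axes as the case's. The barrel lies on the deck along y, from here to y = 105 mm, 27 mm wide; its top is 22 mm above the axis and has a lengthwise slot 11 mm wide. The bolt slides in it towards -y, into the keeper, easily but for the keeper's spring.
- notch_mid (a point): Point of the case at (-32.5, 35, 88) mm in its frame: the middle of where the notch may be. The barrel's front wall is a brass plate, clamped anew each time: the centre of its notch (11 mm wide, open upward and to -x) lies within 10 mm of this point along y: feel for it by leaning the handle lightly forward, where only the notch lets it go on. The slot goes on past the notch, to y = 19 mm or less.
- lid (a joint): Angle of the lid about its hinge along the rear edge (case x = 74.5 mm, z = 66 mm, parallel to y): 0 shut, grows as the front edge rises (to 1.0). It stays where it is left (stiff hinge, some 2 to 4 N at the front edge).
- lid_front (a point): Point on the lid's upper surface to press on, 135 mm in front of its hinge, clear of the keeper; at (-60.5, -98.5, 66) mm in the case's frame when the lid is shut.
- keeper_mouth (a point): Centre of the mouth of the keeper, a steel box on the lid, open to +y, 20 mm wide inside and 52 mm long, its top 15 mm above the bolt's axis; with the lid shut it is in line with the barrel, at (-22, -14, 88) mm in the case's frame. A sprung pad inside meets the bolt's tip at case y = -17 mm and pushes back at 0.25 N per mm (1 to 8 N at the notch).
- bolt_knob (a point): Centre of the red ball knob (16 mm) on the bolt's handle, a dark stem of 8 mm; 46 mm from the bolt's axis. At first it points up through the slot (free to lean 3 mm each way), at case y = 68 to 80 mm. Only at the notch can it turn, some 90 degrees towards the front (-x), until the stem lies on the notch's lower edge, the knob level with the axis, 22 mm above the deck. Let go earlier, it springs back.
- bolt_tip (a point): Front (-y) end of the loose steel bolt (a rod of 14 mm diameter, about 160 g with its handle), on its axis, 70 mm ahead of the handle.
- tape_centre (a point): Centre of the orange roll of tape (62 mm diameter, 19 mm high) lying loose on the deck behind the barrel; leave it.
- cup_centre (a point): Centre of the small white cup (45 mm diameter, 18 mm high) on the bench to the right of the case; leave it.
- loupe_centre (a point): Centre of the black loupe (37 mm diameter, 28 mm high) on the bench to the left of the case; leave it.

How it is judged:
By the outcome, as a careful person would: the job done as asked, in the order asked, and still so for the second after the job is handed in, with the robot touching nothing.
It also fails if it takes over 72 s, if anything falls off the work surface, if the arm or the gripper's body presses on something with over 40 N, if the wrist force passes 120 N, or if a joint passes its speed limit or range.

## Robot

A 6-joint arm with a two-finger parallel gripper is mounted at the origin on a cart in front of the work surface, level with it; the furniture and walls round the work are solid. World frame = base frame: x ahead of the robot, y to its left, z up, the work surface at z = 0. Lengths are in m, angles in rad, forces in N, time in s.
With the tool pointing down it reaches from about 0.35 to 0.775 m from the base axis. Payload 5.5 kg.
Tool frame: the origin (TCP) lies midway between the tips of the shut fingers; the grasp point (between the pads) lies 19 mm behind it; z points along the fingers, y is the line along which they close (so a half turn about z gives the same grasp; the last joint's range is limited). The gripper opens to 85 mm and grips with 20 to 120 N. Pads are 22 mm wide; open, the fingers measure 114 mm over their backs; the gripper's body (76 mm by 85 mm) begins 54 mm behind the grasp point. The pads swing forward as they close: fully open they stand 13 mm farther back than shut.
Start: joints at [-1.366, 0.313, 0.046, 1.304, 0, 1.431], TCP at [0.194, -0.541, 0.231] pointing down, gripper open.
Joint ranges: [-2.76, 2.76], [-0.86, 1.69], [-1.03, 1.26], [-2.2, 2.34], [-1.47, 1.5], [-3.14, 3.14]. Speed limits (rad/s): [2.57, 2.57, 3.14, 3.14, 3.14, 3.14].

## Interface

Orientations are given as a unit quaternion [w, x, y, z].
In Python, from workcell import telemetry, imaging, env gives the robot as it stands. The module is installed in compiled form; this text tells all that it offers.
- The arm moves only by the tool step_arm, never from a script. Its argument "moves" is a list of rows, each a list of 3 entries, a list of its own where there are three numbers: the shift along the tool's x, y, z in mm, then the turn, a rotation vector about the tool's x, y, z in rad, then the finger opening in mm, from 0 to 85.4. A call has 1 to 8 rows; each row is the pose to reach, as a shift and turn from the pose commanded when the call began, along the tool's axes at that moment; what a row does not reach only later rows make up. A row lasts 1/12 s, in which the tool goes at most 41.7 mm and 7.16 degrees, less where a joint would pass 70% of its speed; a pose out of reach is approached as far as the arm can. A call with a gripper value outside its range is refused whole. The fingers move at their own pace and stop on an object; "grip_force" is the grip in N (left out, the last holds). Time passes only in rows, so rows that repeat a pose let the fingers close. It gives the time, the measured TCP pose, the force, the opening and the grip force at its end, in the units of the state.
- telemetry.get_state(): the state, without advancing time (a new reading comes with each control period).
- imaging.read_camera(name): name is "scene" or "top"; returns the picture (384x512x3 uint8, red, green, blue); there is no depth.
- imaging.camera_params(name): a dict with "camera_matrix" (3x3 intrinsics, pixels), "D" ([k1, k2, p1, p2, k3] as OpenCV has them; the pictures are not rectified), "pose" (4x4, takes a point from camera to world coordinates). Camera axes: x right, y up, looking along -z (the intrinsics and any distortion apply to the point x, -y, -z); pixel columns grow to the right and rows downward; lengths in m; the calibration is good to about 2 mm. A picture is of the moment at which its call begins. camera_params takes no time and is no camera call.
- env.hand_in(): hands the job in; it is judged then, once.
The state is a dict: "clock": time; "joint_pos": joint angles; "qvel": joint speeds; "tau": joint torques, N m; "tcp_pos": TCP position; "orientation": TCP orientation; "wrist_force": force on the tool from outside, world axes, zero at the start; "ft_torque": the same for the moment, N m; "finger_gap": finger opening in m; "grip_force": force on a finger pad.
Only numpy, scipy, OpenCV 4.12 (cv2) and the standard library are available. Lean on these libraries where they do the work, as an engineer would, in place of code of your own. Each camera call takes 0.05 s, during which the arm holds its last target. There are 200 camera calls.

## Working session

There is one attempt and no reset: what is moved stays moved. The work goes in short steps, Python scripts to look and compute and a tool call to move; the robot and the scene stay as the last step left them, time stands still between calls to the robot, and variables do not carry over. Pictures are saved under pics/ and viewed, at most 10 in all, crops included, and the job is handed in when it is done.

Besides the shell and the picture viewer there is one more tool, called after "Call:" as name([rows], argument=value, ...), one row to a line, values as JSON. step_arm: Moves the arm, as the interface text tells. Its arguments: {"type":"object","properties":{"moves":{"type":"array"},"grip_force":{"type":"number"}},"required":["moves"]}

```bash
mkdir -p pics; python3 - <<'E'
from workcell import telemetry, imaging
import cv2,numpy as np
np.set_printoptions(precision=4,suppress=True)
for n in("scene","top"):
    im=imaging.read_camera(n); cv2.imwrite(f"pics/{n}0.png",im[:,:,::-1]); p=imaging.camera_params(n)
    print(n,p["camera_matrix"],p["D"],p["pose"])
print(telemetry.get_state())
E
```

```text
scene [[421.8315   0.     260.3852]
 [  0.     421.8315 193.8244]
 [  0.       0.       1.    ]] [-0.1051  0.      0.      0.      0.    ] [[-0.7936  0.3    -0.5293  0.1164]
 [-0.6084 -0.4007  0.6851  0.6975]
 [-0.0065  0.8657  0.5005  0.5891]
 [ 0.      0.      0.      1.    ]]
top [[402.2143   0.     262.0051]
 [  0.     402.2143 193.62  ]
 [  0.       0.       1.    ]] [0.0204 0.     0.     0.     0.    ] [[-0.0282  0.9964 -0.0801  0.5269]
 [-0.9996 -0.0287 -0.0055  0.0335]
 [-0.0077  0.08    0.9968  0.94  ]
 [ 0.      0.      0.      1.    ]]
{'clock': 0.1, 'joint_pos': array([-1.3656,  0.314 ,  0.0451,  1.3036,  0.    ,  1.4312]), 'qvel': array([-0.0005, -0.002 ,  0.0009, -0.0014, -0.0006, -0.    ]), 'tau': array([  0.0019, -48.1724,  29.9244,   0.0127,  -0.0002,   0.    ]), 'tcp_pos': array([ 0.1943, -0.5407,  0.2305]), 'orientation': array([-0.0008,  0.9852,  0.1715, -0.    ]), 'wrist_force': array([-0.1072,  0.0603, -0.2128]), 'ft_torque': array([-0.027 ,  0.0097, -0.0475]), 'grip_force': 0.0, 'finger_gap': 0.08563032542894368}
```

View pics/scene0.png

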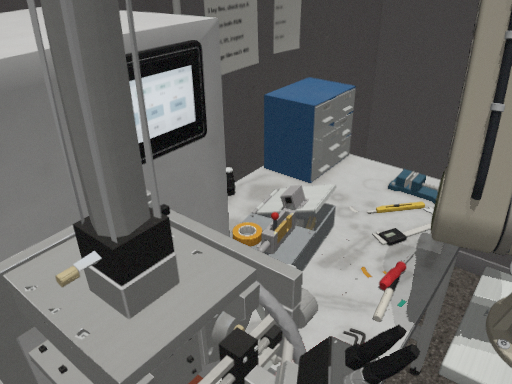

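View pics/top0.png

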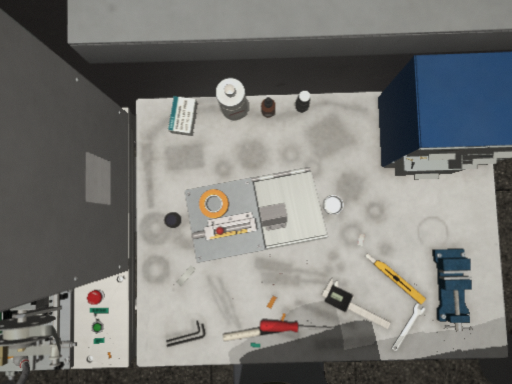

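The scene view shows the case around (285,225) with the red knob at about (275,215). The top view shows the case from (187,190) to (325,240), yawed about 10°, with the knob at about (220,231), the keeper at (273,216) and the lid partly open. Next I'll enlarge both.

```bash
python3 - <<'E'
import cv2,numpy as np
a=cv2.imread("pics/top0.png")[160:270,170:350]; b=cv2.imread("pics/scene0.png")[170:280,215:355]
a=cv2.resize(a,None,fx=4.4,fy=4.4,interpolation=3);b=cv2.resize(b,None,fx=5.4,fy=5.4,interpolation=3)
cv2.imwrite("pics/ca.png",a);cv2.imwrite("pics/cb.png",b);print(a.shape,b.shape)
E
```

```text
(484, 792, 3) (594, 756, 3)
```

View pics/ca.png

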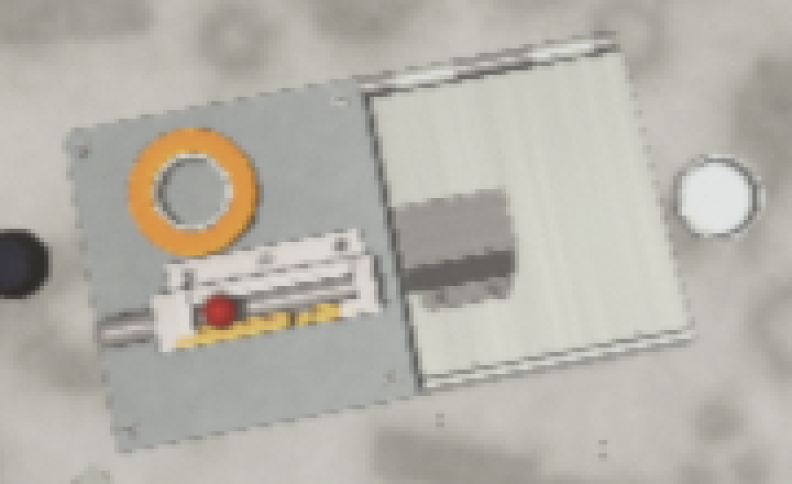

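View pics/cb.png

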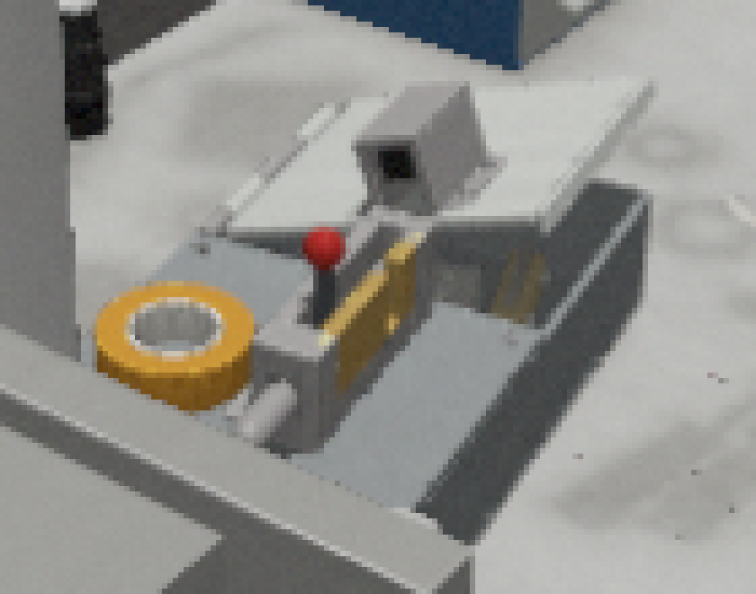

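The top crop shows the deck corners at (68,135), (118,450) and (415,392), screws at (391,378) and (340,100), and the lid's front edge from (420,380) to (693,335). In the scene crop the knob is at (323,248), a brass gap shows near (393,318), screws are at (508,340) and (205,248), and the lid's front corners are at (545,228) and (650,88).

```bash
cat > h.py <<'E'
import cv2,numpy as np
from workcell import telemetry, imaging
np.set_printoptions(precision=4,suppress=True)
P={n:imaging.camera_params(n) for n in("scene","top")}
def ray(n,px):
    p=P[n];u=cv2.undistortPoints(np.array([[px]],float),np.array(p["camera_matrix"]),np.array(p["D"])).ravel()
    T=np.array(p["pose"]);d=T[:3,:3]@[u[0],-u[1],-1];return T[:3,3],d/np.linalg.norm(d)
def onz(n,px,z):
    o,d=ray(n,px);return o+d*(z-o[2])/d[2]
def tri(pt,ps):
    a,d=ray("top",pt);b,e=ray("scene",ps)
    s=np.linalg.lstsq(np.c_[d,-e],b-a,rcond=None)[0];x,y=a+d*s[0],b+e*s[1]
    return (x+y)/2,np.linalg.norm(x-y)
def proj(n,X):
    p=P[n];T=np.array(p["pose"]);c=T[:3,:3].T@(np.array(X)-T[:3,3]);c=c*[1,-1,-1]
    return cv2.projectPoints(c[None],np.zeros(3),np.zeros(3),np.array(p["camera_matrix"]),np.array(p["D"]))[0].ravel()
def red(n,roi):
    im=imaging.read_camera(n).astype(int);x0,y0,x1,y1=roi;c=im[y0:y1,x0:x1]
    m=((c[...,0]>110)&(c[...,1]<70)&(c[...,2]<70)).astype(np.uint8)
    k,l,s,ce=cv2.connectedComponentsWithStats(m);i=1+np.argmax(s[1:,4]);return ce[i]+[x0,y0],s[i]
A=lambda x,y:((x+.5)/4.4-.5+170,(y+.5)/4.4-.5+160)
B=lambda x,y:((x+.5)/5.4-.5+215,(y+.5)/5.4-.5+170)
E
python3 - <<'E'
from h import *
kt,s1=red("top",(170,160,350,270));ks,s2=red("scene",(215,170,355,280));print(kt,s1,ks,s2,"knob",tri(kt,ks))
print("screws",tri(A(391,378),B(508,340)),tri(A(340,100),B(205,248)))
print("lidcorners",tri(A(420,380),B(545,228)),tri(A(693,335),B(650,88)))
loc=np.array([[80,140],[-80,140],[-80,-11],[80,-11]])/1e3
W=np.array([onz("top",A(*q),.066)[:2] for q in[(68,135),(118,450),(415,392),(362,83)]])
l0,w0=loc.mean(0),W.mean(0);H=(loc-l0).T@(W-w0);yaw=np.arctan2(H[0,1]-H[1,0],H[0,0]+H[1,1])
c,s=np.cos(yaw),np.sin(yaw);R=np.array([[c,-s],[s,c]]);t=w0-R@l0
print("yaw",yaw,"t",t,"res mm",1e3*(W-(loc@R.T+t)))
for n,q in dict(bax=(-22,0,88),notch=(-32.5,35,88),lidf=(-60.5,-98.5,66),kn=(-22,74,134)).items():
    q=np.array(q)/1e3;X=np.r_[R@q[:2]+t,q[2]];print(n,X,np.hypot(*X[:2]),proj("top",X),proj("scene",X))
k=tri(kt,ks)[0];print("knob in case",R.T@(k[:2]-t))
for p in[tri(A(420,380),B(545,228))[0],tri(A(693,335),B(650,88))[0]]:print("lid corner in case",R.T@(p[:2]-t),p[2])
# notch
n=tri(A(293,318),B(393,318));print("notch seen",n,R.T@(n[0][:2]-t))
E
```

```text
[219.5 230.5] [47 68  6  6 32] [274.6875 214.9375] [56 43  8  5 32] knob (array([0.5214, 0.1254, 0.1356]), np.float64(0.0026868803537525615))
screws (array([0.4859, 0.0496, 0.0653]), np.float64(0.0019082390966305809)) (array([0.6231, 0.0708, 0.0664]), np.float64(0.000761979692570573))
lidcorners (array([0.4845, 0.0339, 0.1106]), np.float64(0.0033747853469635342)) (array([ 0.5041, -0.0922,  0.1107]), np.float64(0.002043054504324407))
yaw 0.14896711543023267 t [0.5526 0.0578] res mm [[-1.6933 -2.1576]
 [ 1.2334 -0.9543]
 [ 2.832   2.4392]
 [-2.3721  0.6727]]
bax [0.5309 0.0545 0.088 ] 0.5336707324128973 [255.1176 224.2777] [290.709  217.8164]
notch [0.5153 0.0876 0.088 ] 0.5226897884055391 [239.6516 232.1289] [288.0565 227.2341]
lidf [ 0.5074 -0.0486  0.066 ] 0.5097433042634006 [303.3779 233.8632] [323.5135 209.5429]
kn [0.5199 0.1277 0.134 ] 0.5353515129521624 [218.0537 230.7463] [275.2987 216.4527]
knob in case [-0.0208  0.0715]
lid corner in case [-0.0709 -0.0135] 0.11060149137362374
lid corner in case [-0.0702 -0.1412] 0.11074378077354244
notch seen (array([0.5147, 0.0939, 0.0888]), np.float64(0.0032135477608293767)) [-0.0322  0.0414]
```

```bash
cat >> h.py <<'E'
from scipy.spatial.transform import Rotation as Ro
yaw=0.149;t=np.array([.5526,.0578]);Rc=Ro.from_euler("z",yaw).as_matrix()
c2w=lambda q:Rc@(np.array(q)/1e3)+np.r_[t,0]
w2c=lambda X:1e3*(Rc.T@(np.array(X)-np.r_[t,0]))
Rt=Ro.from_euler("z",yaw+np.pi)*Ro.from_euler("x",np.pi)
def plan(q):  # case-frame mm target for tcp
    s=telemetry.get_state();R=Ro.from_quat(np.roll(s["orientation"],-1))
    print("t",s["clock"],"tcp case",w2c(s["tcp_pos"]),"F case",Rc.T@s["wrist_force"])
    print("shift mm",1e3*R.inv().apply(c2w(q)-s["tcp_pos"]),"turn",(R.inv()*Rt).as_rotvec())
E
python3 -c "
from h import *
plan((-60.5,-98.5,140))"
```

```text
t 0.2 tcp case [-443.2266 -538.8573  230.7304] F case [-0.2456  0.4707  0.1038]
shift mm [ 461.0591 -357.4006   91.1896] turn [ 0.0001 -0.0016 -2.9458]
```

Call:
step_arm([
  [[461,-357,20],[0,-0.0016,-2.946],0],
  [[461,-357,20],[0,-0.0016,-2.946],0],
  [[461,-357,20],[0,-0.0016,-2.946],0],
  [[461,-357,20],[0,-0.0016,-2.946],0],
  [[461,-357,20],[0,-0.0016,-2.946],0],
  [[461,-357,20],[0,-0.0016,-2.946],0],
  [[461,-357,20],[0,-0.0016,-2.946],0],
  [[461,-357,20],[0,-0.0016,-2.946],0],
])

```text
clock: 0.87
tcp_pos: [0.3738, -0.2583, 0.2199]
orientation: [0.0, 0.781, 0.625, -0.0]
wrist_force: [-0.0, 0.3, 0.2]
finger_gap: -0.0
grip_force: 0.0
```

```bash
python3 -c "
from h import *
plan((-60.5,-98.5,140))"
```

```text
t 0.8667 tcp case [-223.7161 -286.0991  219.8611] F case [0.0024 0.258  0.2124]
shift mm [233.9225  84.4912  79.701 ] turn [-0.0006  0.0006 -1.9401]
```

Call:
step_arm([
  [[234,84,60],[0,0,-1.94],0],
  [[234,84,60],[0,0,-1.94],0],
  [[234,84,60],[0,0,-1.94],0],
  [[234,84,60],[0,0,-1.94],0],
  [[234,84,60],[0,0,-1.94],0],
  [[234,84,60],[0,0,-1.94],0],
  [[234,84,60],[0,0,-1.94],0],
  [[234,84,60],[0,0,-1.94],0],
])

```text
clock: 1.53
tcp_pos: [0.5081, -0.048, 0.1585]
orientation: [-0.001, 0.383, 0.924, -0.0]
wrist_force: [-0.0, -0.5, 0.6]
finger_gap: -0.0005
grip_force: 0.0
```

```bash
python3 -c "
from h import *
plan((-60.5,-98.5,140))"
```

```text
t 1.5333 tcp case [-59.7399 -98.0374 158.4643] F case [-0.0863 -0.4686  0.5738]
shift mm [ 0.0485 -0.8651 18.4655] turn [-0.0003 -0.0021 -0.9346]
```

Call:
step_arm([
  [[0,-1,18],[0,0,-0.935],0],
  [[0,-1,18],[0,0,-0.935],0],
  [[0,-1,18],[0,0,-0.935],0],
  [[0,-1,18],[0,0,-0.935],0],
  [[0,-1,18],[0,0,-0.935],0],
  [[0,-1,18],[0,0,-0.935],0],
  [[0,-1,18],[0,0,-0.935],0],
  [[0,-1,18],[0,0,-0.935],0],
])

```text
clock: 2.2
tcp_pos: [0.5067, -0.0517, 0.1415]
orientation: [-0.0, -0.072, 0.997, -0.0]
wrist_force: [0.3, -0.3, 0.1]
finger_gap: -0.0
grip_force: 0.0
```

```bash
python3 -c "
from h import *
plan((-60.5,-98.5,72))"
```

```text
t 2.2 tcp case [ -61.6655 -101.4318  141.5472] F case [ 0.2454 -0.2993  0.1194]
shift mm [-1.2047  2.9551 69.5456] turn [-0.0002 -0.0008 -0.005 ]
```

Call:
step_arm([
  [[-1,3,12],[0,0,0],0],
  [[-1,3,24],[0,0,0],0],
  [[-1,3,32],[0,0,0],0],
  [[-1,3,38],[0,0,0],0],
  [[-1,3,44],[0,0,0],0],
  [[-1,3,50],[0,0,0],0],
  [[-1,3,56],[0,0,0],0],
  [[-1,3,62],[0,0,0],0],
])

```text
clock: 2.87
tcp_pos: [0.5075, -0.0487, 0.0794]
orientation: [-0.0, -0.069, 0.998, -0.0]
wrist_force: [-1.3, 0.8, 2.0]
finger_gap: 0.0
grip_force: 0.8
```

```bash
python3 -c "
from h import *
plan((-60.5,-98.5,66))"
```

```text
t 2.8667 tcp case [-60.3974 -98.6588  79.3586] F case [-1.2082  0.9661  2.0107]
shift mm [ 0.1018  0.1658 13.3585] turn [-0.0006 -0.0002 -0.0109]
```

Call:
step_arm([
  [[0,0,4],[0,0,0],0],
  [[0,0,8],[0,0,0],0],
  [[0,0,10.5],[0,0,0],0],
  [[0,0,12],[0,0,0],0],
  [[0,0,13],[0,0,0],0],
  [[0,0,13.5],[0,0,0],0],
  [[0,0,13.5],[0,0,0],0],
])

```text
clock: 3.45
tcp_pos: [0.5076, -0.0486, 0.0662]
orientation: [0.0, -0.069, 0.998, -0.0]
wrist_force: [-0.3, -0.1, -0.3]
finger_gap: -0.0
grip_force: 0.0
```

```bash
python3 -c "
from h import *
plan((-60.5,-98.5,66))"
```

```text
t 3.45 tcp case [-60.2953 -98.5256  66.2388] F case [-0.2783 -0.0589 -0.3017]
shift mm [0.2049 0.0234 0.2388] turn [-0.0003  0.     -0.0107]
```

Call:
step_arm([
  [[0,0,0.5],[0,0,0],0],
  [[0,0,1],[0,0,0],0],
  [[0,0,1.5],[0,0,0],0],
  [[0,0,1.5],[0,0,0],0],
])

```text
clock: 3.78
tcp_pos: [0.5078, -0.0486, 0.0659]
orientation: [0.0, -0.069, 0.998, -0.0]
wrist_force: [-2.8, 0.7, 9.3]
finger_gap: 0.0001
grip_force: 4.6
```

Call:
step_arm([
  [[0,0,-35],[0,0,0],0],
  [[0,0,-75],[0,0,0],0],
  [[-5,25,-105],[0,0,0],0],
  [[-15,65,-114],[0,0,0],40],
  [[-25,105,-114],[0,0,0],40],
  [[-33,140,-114],[0,0,0],40],
  [[-38,165,-114],[0,0,0],40],
  [[-39,170,-114],[0,0,0],40],
])

```text
clock: 4.45
tcp_pos: [0.5228, 0.1291, 0.1789]
orientation: [0.0, -0.071, 0.997, 0.001]
wrist_force: [0.7, 0.2, -0.1]
finger_gap: 0.0403
grip_force: 0.0
```

```bash
python3 - <<'E'
from h import *
plan((-21,71.5,120))
im=imaging.read_camera("scene")[170:280,215:355,::-1]
im2=imaging.read_camera("top")[160:270,170:350,::-1]
cv2.imwrite("pics/c1.png",np.hstack([cv2.resize(im,(400,314),interpolation=3),cv2.resize(im2,(400,314),interpolation=3)]))
E
```

```text
t 4.45 tcp case [-18.8726  74.8977 178.8933] F case [ 0.7582  0.0793 -0.1167]
shift mm [ 2.1616 -3.4691 58.8879] turn [ 0.001   0.0009 -0.0062]
```

View pics/c1.png

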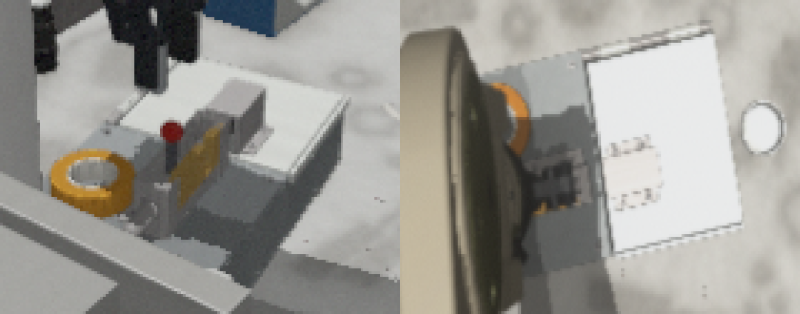

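The picture shows the lid lying flat and the keeper in line with the barrel, with the knob upright at (172,131) and the fingers above it. Now I'll descend around the knob.

Call:
step_arm([
  [[0,0,0],[0,0,0],40],
  [[0,0,10],[0,0,0],40],
  [[0,0,10],[0,0,0],40],
])

```text
clock: 4.8
tcp_pos: [0.5219, 0.1238, 0.1668]
orientation: [-0.001, -0.068, 0.998, -0.0]
wrist_force: [-0.9, -0.4, -0.8]
finger_gap: 0.0402
grip_force: 0.0
```

```bash
python3 - <<'E'
from h import *
plan((-21,71.5,120))
E
```

```text
t 4.8 tcp case [-20.5844  69.7868 166.8127] F case [-0.98   -0.2357 -0.7892]
shift mm [ 0.3108  1.7321 46.8129] turn [-0.0005 -0.0027 -0.0128]
```

Call:
step_arm([
  [[0,1,10],[0,0,0],40],
  [[0,1,22],[0,0,0],40],
  [[0,1,34],[0,0,0],40],
  [[0,1,43],[0,0,0],40],
  [[0,1,47],[0,0,0],40],
  [[0,1,47],[0,0,0],40],
  [[0,1,47],[0,0,0],40],
])

```text
clock: 5.38
tcp_pos: [0.5225, 0.1259, 0.1215]
orientation: [-0.0, -0.069, 0.998, -0.0]
wrist_force: [-0.8, 0.1, -0.4]
finger_gap: 0.0398
grip_force: 0.0
```

```bash
python3 - <<'E'
from h import *
plan((-21,71.5,120))
E
```

```text
t 5.3833 tcp case [-19.7002  71.8118 121.5176] F case [-0.7423  0.2417 -0.4473]
shift mm [ 1.295  -0.3257  1.5188] turn [-0.0004 -0.0008 -0.0112]
```

Now I'll close on the knob.

Call:
step_arm([
  [[1,0,1],[0,0,0],12],
  [[1,0,1],[0,0,0],12],
  [[1,0,1],[0,0,0],12],
  [[1,0,1],[0,0,0],12],
  [[1,0,1],[0,0,0],12],
  [[1,0,1],[0,0,0],12],
  [[1,0,1],[0,0,0],12],
], grip_force=20)

```text
clock: 5.97
tcp_pos: [0.522, 0.1259, 0.1211]
orientation: [0.0, -0.069, 0.998, -0.0]
wrist_force: [0.3, -2.0, 2.8]
finger_gap: 0.0141
grip_force: 19.6
```

```bash
python3 - <<'E'
from h import *
plan((-21,50,120))
E
```

```text
t 5.9667 tcp case [-20.1576  71.8872 121.1442] F case [ 0.0188 -2.0594  2.7725]
shift mm [  0.6052 -21.8941   1.1608] turn [-0.0008  0.0007 -0.0109]
```

Call:
step_arm([
  [[1,0,1],[0,0,0],24],
  [[1,0,1],[0,0,0],24],
  [[1,0,3],[0,0,0],24],
  [[1,0,5],[0,0,0],24],
  [[1,0,5],[0,0,0],12],
  [[1,0,5],[0,0,0],12],
  [[1,0,5],[0,0,0],12],
  [[1,0,5],[0,0,0],12],
])

```text
clock: 6.63
tcp_pos: [0.5203, 0.1259, 0.1154]
orientation: [-0.0, -0.069, 0.998, -0.0]
wrist_force: [-0.6, -0.1, -1.4]
finger_gap: 0.0142
grip_force: 19.5
```

```bash
python3 - <<'E'
from h import *
plan((-22,50,120))
E
```

```text
t 6.6333 tcp case [-21.7973  72.0911 115.4278] F case [-0.5802 -0.024  -1.4389]
shift mm [ -0.0319 -22.0936  -4.5648] turn [-0.0003 -0.0009 -0.0108]
```

Call:
step_arm([
  [[0,0,0],[0,0,0],24],
  [[0,0,-1],[0,0,0],24],
  [[0,0,-4],[0,0,0],24],
  [[0,0,-4],[0,0,0],12],
  [[0,0,-4],[0,0,0],12],
  [[0,0,-4],[0,0,0],12],
])

```text
clock: 7.13
tcp_pos: [0.5212, 0.1258, 0.1204]
orientation: [0.001, -0.069, 0.998, -0.0]
wrist_force: [-0.3, -1.0, 3.7]
finger_gap: 0.014
grip_force: 19.5
```

Call:
step_arm([
  [[0,-2,0],[0,0,0],12],
  [[0,-5,0],[0,0,0],12],
  [[0,-9,0],[0,0,0],12],
  [[0,-13,0],[0,0,0],12],
  [[0,-17,0],[0,0,0],12],
  [[0,-20,0],[0,0,0],12],
  [[0,-20,0],[0,0,0],12],
])

```text
clock: 7.72
tcp_pos: [0.5239, 0.1066, 0.1204]
orientation: [0.001, -0.069, 0.998, 0.001]
wrist_force: [-0.3, 2.5, 6.4]
finger_gap: 0.014
grip_force: 19.6
```

```bash
python3 - <<'E'
from h import *
plan((-22,50,120))
E
```

```text
t 7.7167 tcp case [-21.1628  52.4891 120.4392] F case [0.1103 2.466  6.427 ]
shift mm [ 0.8115 -2.4983  0.4348] turn [ 0.0013  0.0015 -0.0105]
```

Call:
step_arm([
  [[1,0,-1],[0,0,0],12],
  [[2,-1,-1],[0,0,0],12],
  [[3,-2,-1],[0,0,0],12],
  [[4,-3,-1],[0,0,0],12],
  [[5,-3,-1],[0,0,0],12],
  [[5,-3,-1],[0,0,0],12],
])

```text
clock: 8.22
tcp_pos: [0.5191, 0.1024, 0.1207]
orientation: [0.0, -0.069, 0.998, -0.0]
wrist_force: [2.4, 2.5, -0.6]
finger_gap: 0.0143
grip_force: 19.6
```

```bash
python3 - <<'E'
from h import *
plan((-26,45,120))
E
```

```text
t 8.2167 tcp case [-26.524   49.0818 120.6613] F case [ 2.7459  2.1331 -0.6177]
shift mm [-0.568  -4.0757  0.6629] turn [-0.0004  0.0005 -0.0109]
```

Call:
step_arm([
  [[1,-1,0],[0,0,0],12],
  [[1,-2,0],[0,0,0],12],
  [[1,-3,0],[0,0,0],12],
  [[1,-4,0],[0,0,0],12],
  [[1,-4,0],[0,0,0],12],
])

```text
clock: 8.63
tcp_pos: [0.5187, 0.0993, 0.121]
orientation: [0.0, -0.069, 0.998, 0.001]
wrist_force: [2.4, 6.3, 1.3]
finger_gap: 0.0136
grip_force: 19.7
```

```bash
python3 - <<'E'
from h import *
plan((-26,45,120))
E
```

```text
t 8.6333 tcp case [-27.3452  46.0868 120.9678] F case [3.3135 5.9082 1.3486]
shift mm [-1.3549 -1.0752  0.9672] turn [ 0.0018  0.001  -0.0099]
```

Call:
step_arm([
  [[0,-1,0],[0,0,0],12],
  [[0,-2,0],[0,0,0],12],
  [[0,-2,0],[0,0,0],12],
])

```text
clock: 8.88
tcp_pos: [0.5189, 0.0976, 0.1209]
orientation: [0.0, -0.07, 0.998, 0.001]
wrist_force: [1.6, 6.8, 1.8]
finger_gap: 0.0142
grip_force: 19.7
```

```bash
python3 - <<'E'
from h import *
plan((-26,45,120))
E
```

```text
t 8.8833 tcp case [-27.4119  44.3647 120.9266] F case [2.6257 6.53   1.8292]
shift mm [-1.4049  0.6467  0.9294] turn [ 0.0023  0.0009 -0.0097]
```

Call:
step_arm([
  [[0.5,-1,0],[0,0,0],12],
  [[0.5,-2,0],[0,0,0],12],
  [[0.5,-2,0],[0,0,0],12],
])

```text
clock: 9.13
tcp_pos: [0.5185, 0.0952, 0.1208]
orientation: [0.0, -0.069, 0.998, 0.001]
wrist_force: [2.3, 5.1, 0.0]
finger_gap: 0.0139
grip_force: 19.7
```

```bash
python3 - <<'E'
from h import *
plan((-26,45,120))
E
```

```text
t 9.1333 tcp case [-28.126   42.0304 120.8032] F case [2.9846 4.7171 0.0183]
shift mm [-2.096   2.9895  0.8082] turn [ 0.0014  0.0004 -0.0099]
```

Call:
step_arm([
  [[1,0,0],[0,0,0],12],
  [[2,0,0],[0,0,0],12],
  [[2,0,0],[0,0,0],12],
])

```text
clock: 9.38
tcp_pos: [0.5173, 0.0947, 0.1207]
orientation: [0.001, -0.069, 0.998, 0.001]
wrist_force: [4.1, 5.3, -1.5]
finger_gap: 0.014
grip_force: 19.6
```

```bash
python3 - <<'E'
from h import *
plan((-26,45,120))
E
```

```text
t 9.3833 tcp case [-29.4376  41.7515 120.7354] F case [ 4.8579  4.6441 -1.4587]
shift mm [-3.4029  3.2829  0.7444] turn [ 0.0009  0.0017 -0.0102]
```

Call:
step_arm([
  [[0,-1,0],[0,0,0],12],
  [[0,-2,0],[0,0,0],12],
  [[0,-2,0],[0,0,0],12],
])

```text
clock: 9.63
tcp_pos: [0.5163, 0.092, 0.1205]
orientation: [-0.001, -0.069, 0.998, -0.0]
wrist_force: [1.2, 2.9, 0.4]
finger_gap: 0.0139
grip_force: 19.7
```

```bash
python3 - <<'E'
from h import *
plan((-26,45,120))
kt,s1=red("scene",(215,170,355,280));print(kt,s1);o,d=ray("scene",kt)
# intersect with plane case y=42
n=Rc[:,1];print([w2c(o+d*((c2w((0,y,0))-o)@n)/(d@n)) for y in(40,42)])
im=imaging.read_camera("scene")[180:260,245:325,::-1];cv2.imwrite("pics/c2.png",cv2.resize(im,(560,560),interpolation=3))
E
```

```text
t 9.6333 tcp case [-30.8189  39.1923 120.5483] F case [1.6504 2.6412 0.3501]
shift mm [-4.7575  5.8588  0.5414] turn [-0.0003 -0.0011 -0.0106]Traceback (most recent call last):
  File "<stdin>", line 3, in <module>
  File "h.py", line 20, in red
    k,l,s,ce=cv2.connectedComponentsWithStats(m);i=1+np.argmax(s[1:,4]);return ce[i]+[x0,y0],s[i]
                                                     ~~~~~~~~~^^^^^^^^^
    return _wrapfunc(a, 'argmax', axis=axis, out=out, **kwds)
    return bound(*args, **kwds)
ValueError: attempt to get argmax of an empty sequence
```

The forward force dropped at y≈39–40 and the handle moved further forward, so this is probably the notch. I'll lean a bit more to confirm it.

Call:
step_arm([
  [[1,0,0],[0,0,0],12],
  [[2,0,0],[0,0,0],12],
  [[3,0,0],[0,0,0],12],
  [[3,0,0],[0,0,0],12],
])

```text
clock: 10.02
tcp_pos: [0.5135, 0.0913, 0.1203]
orientation: [-0.0, -0.069, 0.998, -0.0]
wrist_force: [2.2, 1.7, -4.3]
finger_gap: 0.014
grip_force: 19.6
```

```bash
python3 - <<'E'
from h import *
plan((-26,45,120))
E
```

```text
t 10.0167 tcp case [-33.694   38.942  120.2819] F case [ 2.4005  1.3144 -4.2888]
shift mm [-7.6275  6.142   0.2706] turn [-0.0009 -0.0008 -0.0109]
```

Call:
step_arm([
  [[2.5,0,1.5],[0,0,0],12],
  [[5.5,0,3.5],[0,0,0],12],
  [[8.5,0,5],[0,0,0],12],
  [[11.5,0,6.5],[0,0,0],12],
  [[14.5,0,8.5],[0,0,0],12],
  [[17,0,10.5],[0,0,0],12],
  [[17,0,10.5],[0,0,0],12],
])

```text
clock: 10.6
tcp_pos: [0.4956, 0.0884, 0.1101]
orientation: [-0.001, -0.069, 0.998, -0.001]
wrist_force: [-1.0, -2.0, 5.2]
finger_gap: 0.0143
grip_force: 20.5
```

```bash
python3 - <<'E'
from h import *
plan((-56.1,39,104.7))
plan((-67.5,39,74.3))
E
```

```text
t 10.6 tcp case [-51.7855  38.7668 110.1373] F case [-1.2833 -1.8079  5.1797]
shift mm [4.3073 0.1947 5.4445] turn [-0.0019 -0.0018 -0.0113]
t 10.6 tcp case [-51.7855  38.7668 110.1373] F case [-1.2833 -1.8079  5.1797]
shift mm [15.6533  0.1234 35.8647] turn [-0.0019 -0.0018 -0.0113]
```

Call:
step_arm([
  [[2.5,0,2.5],[0,0,0],12],
  [[5,0,5],[0,0,0],12],
  [[7,0,7.5],[0,0,0],12],
  [[9,0,10.5],[0,0,0],12],
  [[11,0,13.5],[0,0,0],12],
  [[12.5,0,16.5],[0,0,0],12],
  [[12.5,0,16.5],[0,0,0],12],
])

```text
clock: 11.18
tcp_pos: [0.4834, 0.087, 0.0927]
orientation: [-0.001, -0.069, 0.998, -0.001]
wrist_force: [-1.0, -4.3, 1.8]
finger_gap: 0.0139
grip_force: 21.2
```

```bash
python3 - <<'E'
from h import *
plan((-67.5,39,74.3))
E
```

```text
t 11.1833 tcp case [-64.0803  39.1026  92.7058] F case [-1.6417 -4.0972  1.8424]
shift mm [ 3.3745 -0.117  18.4141] turn [-0.0013 -0.0024 -0.0112]
```

Call:
step_arm([
  [[1,-0.5,3],[0,0,0],12],
  [[2,-1,6],[0,0,0],12],
  [[2.5,-1,9],[0,0,0],12],
  [[3,-1,12],[0,0,0],12],
  [[3.5,-1,15],[0,0,0],12],
  [[3.5,-1,17],[0,0,0],12],
  [[3.5,-1,17],[0,0,0],12],
])

```text
clock: 11.77
tcp_pos: [0.4801, 0.0862, 0.0758]
orientation: [-0.001, -0.069, 0.998, 0.0]
wrist_force: [-3.7, -1.3, 2.0]
finger_gap: 0.0143
grip_force: 21.6
```

```bash
python3 - <<'E'
from h import *
plan((-67.5,39,74.3))
E
```

```text
t 11.7667 tcp case [-67.4896  38.8417  75.7747] F case [-3.8967 -0.7486  2.038 ]
shift mm [0.0084 0.1579 1.4748] turn [ 0.0002 -0.0025 -0.0106]
```

Call:
step_arm([
  [[1,0,1],[0,0,0],12],
  [[1,0,2],[0,0,0],12],
  [[1,0,3],[0,0,0],12],
  [[1,0,3],[0,0,0],12],
])

```text
clock: 12.1
tcp_pos: [0.4801, 0.0861, 0.0735]
orientation: [-0.0, -0.069, 0.998, 0.0]
wrist_force: [-4.1, 0.3, 1.9]
finger_gap: 0.0143
grip_force: 21.7
```

```bash
python3 - <<'E'
from h import *
plan((-67.5,39,74.3))
E
```

```text
t 12.1 tcp case [-67.45    38.773   73.5462] F case [-4.0192  0.8718  1.8737]
shift mm [ 0.0526  0.2265 -0.7537] turn [ 0.0001 -0.0003 -0.0106]
```

Call:
step_arm([
  [[0,0,1],[0,0,0],12],
  [[0,0,2],[0,0,0],12],
  [[0,0,3],[0,0,0],12],
  [[0,0,3],[0,0,0],12],
])

```text
clock: 12.43
tcp_pos: [0.4802, 0.086, 0.0705]
orientation: [-0.0, -0.069, 0.998, -0.0]
wrist_force: [-3.0, -0.3, 2.7]
finger_gap: 0.014
grip_force: 21.7
```

```bash
python3 - <<'E'
from h import *
plan((-67.5,39,74.3))
E
```

```text
t 12.4333 tcp case [-67.4362  38.652   70.4899] F case [-3.0616  0.1213  2.7061]
shift mm [ 0.0686  0.3468 -3.8101] turn [-0.0001 -0.0003 -0.0107]
```

Call:
step_arm([
  [[0,0,0],[0,0,0],30],
  [[0,0,0],[0,0,0],30],
  [[0,0,0],[0,0,0],30],
  [[0,0,-8],[0,0,0],30],
  [[0,0,-20],[0,0,0],30],
  [[0,0,-45],[0,0,0],30],
  [[0,0,-80],[0,0,0],30],
  [[0,0,-120],[0,0,0],0],
])

```text
clock: 13.1
tcp_pos: [0.479, 0.0858, 0.1912]
orientation: [-0.002, -0.069, 0.998, -0.0]
wrist_force: [1.1, -0.0, -0.3]
finger_gap: 0.0193
grip_force: 0.0
```

```bash
python3 - <<'E'
from h import *
plan((-67.5,39,74.3))
im=imaging.read_camera("scene")[170:270,235:335,::-1]
cv2.imwrite("pics/c3.png",cv2.resize(im,(600,600),interpolation=3))
kt,s1=red("scene",(215,170,355,280));print(kt,s1);o,d=ray("scene",kt)
n=Rc[:,1];print([w2c(o+d*((c2w((0,y,0))-o)@n)/(d@n)) for y in(39,41)])
E
```

```text
t 13.1 tcp case [-68.6536  38.6658 191.1942] F case [ 1.045  -0.1624 -0.266 ]
shift mm [ -1.5235   0.3637 116.8899] turn [-0.0001 -0.0032 -0.0109]Traceback (most recent call last):
  File "<stdin>", line 5, in <module>
  File "h.py", line 20, in red
    k,l,s,ce=cv2.connectedComponentsWithStats(m);i=1+np.argmax(s[1:,4]);return ce[i]+[x0,y0],s[i]
                                                     ~~~~~~~~~^^^^^^^^^
    return _wrapfunc(a, 'argmax', axis=axis, out=out, **kwds)
    return bound(*args, **kwds)
ValueError: attempt to get argmax of an empty sequence
```

View pics/c3.png

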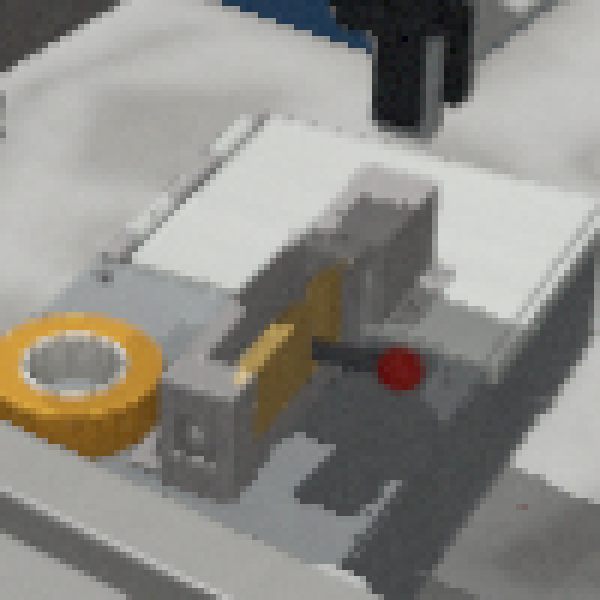

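The knob now lies forward at crop (401,369), i.e. pixel (301.4,231.1). The lid is shut and the tape hasn't moved. I'll check how far down the handle is.

```bash
python3 - <<'E'
from h import *
for th in(1.2,1.4,1.57,1.65):
  print(th,[proj("scene",c2w((-22-46*np.sin(th),y,88+46*np.cos(th)))) for y in(38.5,40.5)])
im=imaging.read_camera("scene").astype(int)[215:245,285:320];m=((im[...,0]>70)&(im[...,1]<40)).astype(np.uint8)
print(m.sum(),np.argwhere(m).mean(0)[::-1]+[285,215])
E
```

```text
1.2 [array([301.919 , 225.6198]), array([301.5152, 226.111 ])]
1.4 [array([302.8294, 229.531 ]), array([302.4288, 230.0271])]
1.57 [array([302.9561, 232.7433]), array([302.5574, 233.2427])]
1.65 [array([302.8101, 234.1892]), array([302.412, 234.69 ])]
41 [301.122  231.0244]
```

The image puts the handle at roughly 1.5–1.57 rad. I'll press gently on top of the knob with closed fingers; the contact height should be about 96 mm.

Call:
step_arm([
  [[0,0,20],[0,0,0],0],
  [[0,0,45],[0,0,0],0],
  [[0,0,65],[0,0,0],0],
  [[0,0,80],[0,0,0],0],
  [[0,0,87],[0,0,0],0],
  [[0,0,91],[0,0,0],0],
  [[0,0,92],[0,0,0],0],
  [[0,0,92],[0,0,0],0],
])

```text
clock: 13.92
tcp_pos: [0.4804, 0.0859, 0.0989]
orientation: [0.0, -0.069, 0.998, -0.0]
wrist_force: [0.1, -0.5, -0.5]
finger_gap: -0.0
grip_force: 0.0
```

Call:
step_arm([
  [[0,0,1],[0,0,0],0],
  [[0,0,2],[0,0,0],0],
  [[0,0,2],[0,0,0],0],
])

```text
clock: 14.17
tcp_pos: [0.4807, 0.0859, 0.0972]
orientation: [0.001, -0.069, 0.998, -0.0]
wrist_force: [0.2, -0.1, -0.1]
finger_gap: 0.0003
grip_force: 0.2
```

Call:
step_arm([
  [[0,0,0.5],[0,0,0],0],
  [[0,0,1],[0,0,0],0],
  [[0,0,1.5],[0,0,0],0],
  [[0,0,1.5],[0,0,0],0],
])

```text
clock: 14.5
tcp_pos: [0.4802, 0.0859, 0.0952]
orientation: [-0.0, -0.069, 0.998, -0.0]
wrist_force: [-0.0, -1.1, 0.6]
finger_gap: 0.0003
grip_force: 0.2
```

Call:
step_arm([
  [[0,0,0.5],[0,0,0],0],
  [[0,0,1],[0,0,0],0],
  [[0,0,1],[0,0,0],0],
])

```text
clock: 14.75
tcp_pos: [0.48, 0.0859, 0.094]
orientation: [-0.0, -0.069, 0.998, -0.0]
wrist_force: [0.2, -0.3, 0.2]
finger_gap: 0.0
grip_force: 0.2
```

Call:
step_arm([
  [[0,0,0.5],[0,0,0],0],
  [[0,0,1],[0,0,0],0],
  [[0,0,1.5],[0,0,0],0],
  [[0,0,1.5],[0,0,0],0],
])

```text
clock: 15.08
tcp_pos: [0.48, 0.0859, 0.0925]
orientation: [-0.0, -0.069, 0.998, -0.0]
wrist_force: [-0.6, -0.4, 0.1]
finger_gap: -0.0
grip_force: 0.2
```

Call:
step_arm([
  [[0,0,0.5],[0,0,0],0],
  [[0,0,1],[0,0,0],0],
  [[0,0,1],[0,0,0],0],
])

```text
clock: 15.33
tcp_pos: [0.4801, 0.0859, 0.0916]
orientation: [-0.0, -0.069, 0.998, -0.0]
wrist_force: [-1.2, -0.4, 0.0]
finger_gap: 0.0003
grip_force: 0.2
```

```bash
python3 - <<'E'
from h import *
im=imaging.read_camera("scene")[180:260,255:335,::-1]
cv2.imwrite("pics/c4.png",cv2.resize(im,(560,560),interpolation=3))
E
```

```text
(no output)
```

View pics/c4.png

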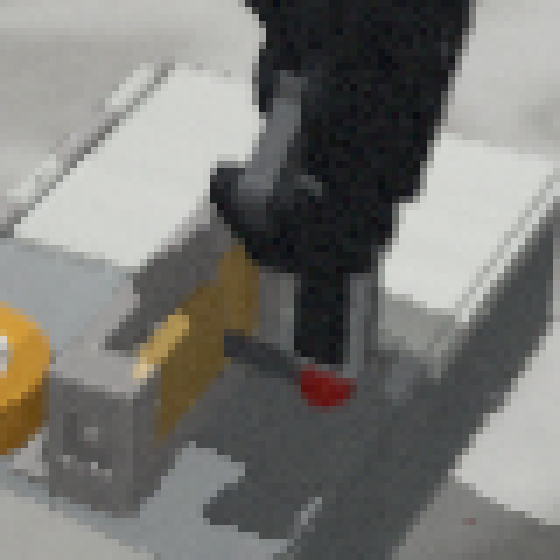

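The picture shows the fingertip on the knob, now at about (327,385). The knob's bottom edge is some 3 px lower than before, so the handle was not fully down and is still turning freely. I'll press on until the stop.

Call:
step_arm([
  [[0,0,0.5],[0,0,0],0],
  [[0,0,1],[0,0,0],0],
  [[0,0,1.5],[0,0,0],0],
  [[0,0,1.5],[0,0,0],0],
])

```text
clock: 15.72
tcp_pos: [0.4801, 0.0859, 0.0901]
orientation: [-0.0, -0.069, 0.998, -0.0]
wrist_force: [0.2, -0.4, 0.9]
finger_gap: 0.0001
grip_force: 0.2
```

Call:
step_arm([
  [[0,0,0.5],[0,0,0],0],
  [[0,0,1],[0,0,0],0],
  [[0,0,1],[0,0,0],0],
])

```text
clock: 15.97
tcp_pos: [0.4801, 0.0859, 0.0891]
orientation: [-0.0, -0.069, 0.998, -0.0]
wrist_force: [-0.6, 0.1, 1.1]
finger_gap: -0.0001
grip_force: 0.4
```

Call:
step_arm([
  [[0,0,0.5],[0,0,0],0],
  [[0,0,1],[0,0,0],0],
  [[0,0,1.5],[0,0,0],0],
  [[0,0,1.5],[0,0,0],0],
])

```text
clock: 16.3
tcp_pos: [0.4801, 0.0858, 0.0877]
orientation: [-0.0, -0.069, 0.998, -0.0]
wrist_force: [-1.0, -1.0, 1.4]
finger_gap: -0.0
grip_force: 1.1
```

```bash
python3 - <<'E'
from h import *
plan((-67.5,39,74.3))
im=imaging.read_camera("scene");c=im.astype(int)[215:250,285:325];m=((c[...,0]>70)&(c[...,1]<40)).astype(np.uint8)
a=np.argwhere(m);print(len(a),a.min(0)+[215,285],a.max(0)+[215,285])
E
```

```text
t 16.3 tcp case [-67.5636  38.5055  87.6756] F case [-1.1326 -0.7991  1.4252]
shift mm [-0.0641  0.5015 13.3754] turn [-0.0005 -0.0004 -0.0109]
22 [235 298] [239 304]
```

Call:
step_arm([
  [[0,0,-1],[0,0,0],0],
  [[0,0,-3],[0,0,0],0],
  [[0,0,-6],[0,0,0],0],
  [[0,0,-10],[0,0,0],0],
  [[0,0,-30],[0,0,0],0],
  [[0,0,-65],[0,0,0],0],
  [[0,0,-105],[0,0,0],0],
  [[0,0,-110],[0,0,0],0],
])

```text
clock: 17.02
tcp_pos: [0.4835, 0.0861, 0.2044]
orientation: [0.005, -0.069, 0.998, -0.0]
wrist_force: [1.0, -0.7, 0.4]
finger_gap: -0.0
grip_force: 0.0
```

```bash
python3 - <<'E'
from h import *
plan((-67.5,39,74.3))
im=imaging.read_camera("scene");c=im.astype(int)[215:250,285:325];m=((c[...,0]>70)&(c[...,1]<40)).astype(np.uint8)
a=np.argwhere(m);print(len(a),a.mean(0)[::-1]+[285,215],a.min(0)+[215,285],a.max(0)+[215,285])
cv2.imwrite("pics/c5.png",cv2.resize(im[180:260,255:335,::-1],(560,560),interpolation=3))
E
```

```text
t 17.0167 tcp case [-64.1245  38.2356 204.4411] F case [ 0.8507 -0.8548  0.3691]
shift mm [  4.6238   0.9327 130.1017] turn [-0.0016  0.0095 -0.0107]
38 [301.2105 233.9474] [231 298] [237 304]
```

View pics/c5.png

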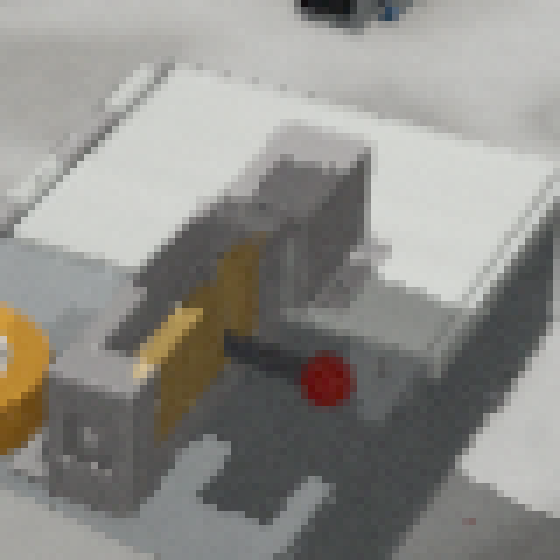

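The knob now rests at crop (327,380), i.e. pixel (301.2,233.9), 3 px lower than before the press. I'll back the arm off and check it from both views.

Call:
step_arm([
  [[0,-40,0],[0,0,0],0],
  [[0,-80,0],[0,0,0],0],
  [[0,-120,0],[0,0,0],0],
  [[0,-160,0],[0,0,0],0],
  [[0,-200,0],[0,0,0],0],
  [[0,-240,0],[0,0,0],0],
  [[0,-270,0],[0,0,0],0],
  [[0,-270,0],[0,0,0],0],
])

```text
clock: 17.73
tcp_pos: [0.518, -0.1869, 0.1965]
orientation: [-0.0, -0.066, 0.998, -0.001]
wrist_force: [0.8, 0.4, 1.0]
finger_gap: -0.0001
grip_force: 0.0
```

```bash
python3 - <<'E'
from h import *
r={}
for n,(x0,y0,x1,y1) in dict(scene=(285,215,325,250),top=(215,215,260,260)).items():
    im=imaging.read_camera(n);c=im.astype(int)[y0:y1,x0:x1];m=(c[...,0]>70)&(c[...,1]<45)&(c[...,2]<60);a=np.argwhere(m)
    r[n]=a.mean(0)[::-1]+[x0,y0];print(n,len(a),r[n],a.min(0),a.max(0))
X,e=tri(r["top"],r["scene"]);print(w2c(X),e)
E
```

```text
scene 20 [301. 235.] [18 13] [22 19]<stdin>:5: RuntimeWarning: Mean of empty slice.
  ret = um.true_divide(
Traceback (most recent call last):
ValueError: zero-size array to reduction operation minimum which has no identity
```

```bash
cat >> h.py <<'E'
def knob():
    r={}
    for n,(x0,y0,x1,y1) in dict(scene=(285,215,325,250),top=(205,210,265,260)).items():
        c=imaging.read_camera(n)[y0:y1,x0:x1];hs=cv2.cvtColor(c,cv2.COLOR_RGB2HSV)
        m=(((hs[...,0]<6)|(hs[...,0]>172))&(hs[...,1]>140)&(hs[...,2]>50)).astype(np.uint8)
        k,l,s,ce=cv2.connectedComponentsWithStats(m)
        if k<2:print(n,"none");continue
        i=1+np.argmax(s[1:,4]);r[n]=s[i,:2]+s[i,2:4]/2-.5+[x0,y0];print(n,s[i],ce[i]+[x0,y0],r[n])
    if len(r)==2:X,e=tri(r["top"],r["scene"]);print("knob case",w2c(X),e)
E
python3 - <<'E'
from h import *
knob();plan((0,0,0))
im=np.hstack([cv2.resize(imaging.read_camera("scene")[180:260,255:335],(400,400),interpolation=3),cv2.resize(imaging.read_camera("top")[185:265,190:270],(400,400),interpolation=3)])
cv2.imwrite("pics/c6.png",im[...,::-1])
E
```

```text
scene [13 16  7  7 35] [301.1143 233.8857] [301. 234.]
top [34 36  6  6 25] [241.12 248.28] [241.5 248.5]
knob case [-65.4935  38.0134  83.6493] 0.003446593542675571
t 17.9333 tcp case [ -70.8618 -230.3216  197.051 ] F case [-0.1535  0.4159  0.3155]
shift mm [-68.7886 230.8527 197.1641] turn [ 0.001  -0.0017 -0.0104]
```

View pics/c6.png

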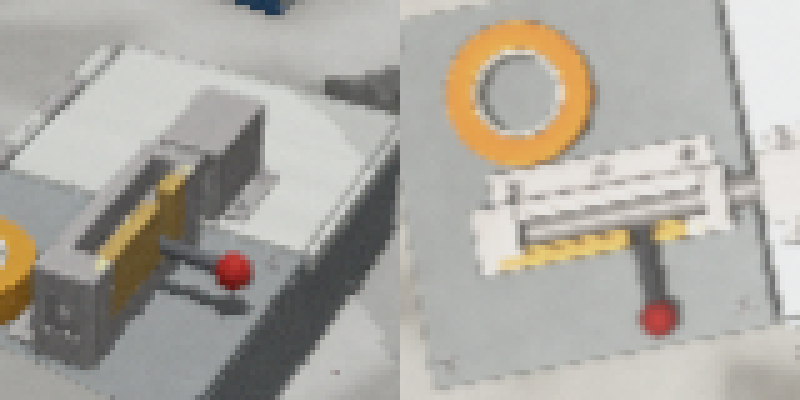

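Both views agree. The handle lies in the notch with the knob at (232,271) in the left half and (658,318) in the right half, measured at about 84 mm, level with the axis or slightly below. The bolt is in the keeper, and the tape and lid are undisturbed. The knob stayed still after the release, so I'm handing in.

```bash
python3 -c "
from workcell import env
print(env.hand_in())"
```

```text
the job is handed in; nothing more can be done
None
```

The lid is shut, the bolt is across in the keeper, and the handle is turned fully down in the notch, where it stayed by itself after release; the job is handed in at about 18 s on the clock.

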